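# Bring a loaded needle seeder over the unsown row of a plug tray

### The arm

A 6-joint arm with a two-finger parallel gripper is mounted at the origin on a cart in front of the work surface, level with it; the furniture and walls round the work are solid. World frame = base frame: x ahead of the robot, y to its left, z up, the work surface at z = 0. Lengths are in m, angles in rad, forces in N, time in s.
With the tool pointing down it reaches from about 0.375 to 0.975 m from the base axis. Payload 3.8 kg.
Tool frame: the origin (TCP) lies at the very end of the fingers, on their centre line; the grasp point (between the pads) lies bot.hold_point_z behind it (bot.hold_point_z is the distance from the TCP to the grasp point, in m); z points along the fingers, y is the line along which they close (so a half turn about z gives the same grasp; the last joint's range is limited). The gripper opens to 85 mm and grips with 20 to 120 N. Pads are 22 mm wide; open, the fingers measure 114 mm over their backs; the gripper's body (76 mm by 85 mm) begins 54 mm behind the grasp point. The pads swing forward as they close: fully open they stand 13 mm farther back than shut.
Start: joints at [-1.231, 0.264, 1.604, -0, 1.274, -0.037], TCP at [0.248, -0.628, 0.231] pointing down, gripper open.
Joint ranges: [-2.63, 2.63], [-0.94, 2.18], [0.31, 2.57], [-1.31, 4.45], [0, 2.66], [-2.55, 2.55]. Speed limits (rad/s): [2.57, 2.57, 3.14, 3.14, 3.14, 3.14].

### API

Orientations are given as a rotation vector (axis times angle).
In Python, from workcell import bot gives the robot as it stands.
- The arm moves only by the shell command python3 jog.py [OPENING] [FORCE], which reads ROWS from standard input. ROWS is one flat JSON list of numbers that holds 1 to 5 rows one after another, with no inner brackets; each row has 4 numbers: dx, dy, dz in shares of the most that a row can go, 1 being 62.5 mm, then a turn about the tool's z in rad; each row shifts and turns the commanded pose from where the row before left it, along the tool's axes as they then stand; what a row does not reach is not made up. A row lasts 1/8 s, in which the tool goes at most 0.0625 m and 0.188 rad, less where a joint would pass 70% of its speed; a pose out of reach is approached as far as the arm can. OPENING is the opening from 0.0 (shut) to 1.0 (fully open), set as the command begins (- or left out keeps the last). The fingers move at their own pace and stop on an object; FORCE is the grip in N (left out, the last holds). Time passes only in rows, so rows that do not move let the fingers close. It prints the time, the measured TCP pose, the force, the opening and the grip force at its end. Input that does not fit is refused with a message, and nothing moves.
- bot.read_state(): the state, without advancing time (a new reading comes with each control period).
- bot.read_camera(name): name is "side" or "top"; returns the picture (480x640x3 uint8, red, green, blue); there is no depth.
- bot.camera_info(name): a dict with "intrinsics" (3x3 intrinsics, pixels), "k1" (the pictures are not rectified: a ray, as slopes to the right and down, at radius r is drawn at 1 + k1 r^2 times it, then the intrinsics apply), "extrinsics" (4x4, takes a point from camera to world coordinates). Camera axes: x right, y down, z forward; pixel columns grow to the right and rows downward; lengths in m; the calibration is good to about 2 mm. A picture is of the moment at which its call begins. camera_info takes no time and is no camera call.
- bot.finish_job(): hands the job in; it is judged then, once.
The state is a dict: "time": time; "q": joint angles; "joint_vel": joint speeds; "joint_torque": joint torques, N m; "tool_pos": TCP position; "tcp_rot": TCP orientation; "wrist_force": force on the tool from outside, world axes, zero at the start; "torque": the same for the moment, N m; "width": opening from 0.0 (shut) to 1.0 (fully open); "grip_force": force on a finger pad.
Only numpy, scipy, OpenCV 4.12 (cv2) and the standard library are available. Lean on these libraries where they do the work, as an engineer would, in place of code of your own. Each camera call takes 0.05 s, during which the arm holds its last target. There are 200 camera calls.

### The job

One row of plugs in the black tray is still to be sown: the one without a white label, on which the wooden dibber was left; lift the dibber off and lay it flat on the bench. Then take the needle seeder by its handle out of its rest, carry it over the pots, jar and labels, and hold it upright above the unsown row, each of its five needles over its own planting hole and the tips about a centimetre above the plugs. A seed hangs on every tip, so it must not touch the plugs, tray, labels, pots, jar, dibber, packet or bench on the way; leave the labels, jar, pots and seed packet as they are, and finish while still holding the seeder there, quite still.

Things in the scene. Friction and masses are not known exactly. Their poses are not given: they have to be found in the camera images.
- plug_tray: black plastic plug tray, 148 x 222 mm over its rim, rim top 43 mm above the bench, fixed to the bench; 3 x 5 square cells at a pitch of 40 mm both ways. Origin: centre of its underside (on the bench); its y axis runs along the rows of five, x across the three rows (rows at x = -40, 0, 40 mm), z up
- unsown_row: row of five brown fibre plugs (33 x 33 mm, 40 mm apart along its y axis) still to be sown: the one without a label, with the dibber on it; may be any of the three rows. Fixed. Origin: centre of its underside, 4 mm above the bench; plug tops at z = 41 mm (45 mm above the bench), each with a 12 mm planting hole in its middle
- hole_1 (a point): centre of the mouth of the planting hole at the -y end of the unsown row, level with the plug tops
- hole_5 (a point): the same for the hole at the +y end of the unsown row, 160 mm from hole_1; the other three holes are evenly spaced between them
- sown_row_1: a row of five plugs that is already sown, like the unsown row, but with a white label in its +y end plug. Same origin and axes. Fixed
- sown_row_2: the other sown row with a label, likewise
- label_1: white plastic plant label, 18 mm wide, 2 mm thick, standing 64 mm above the plug tops, at y = +92 mm of sown_row_1. Origin where it enters the plug. Fixed
- label_2: the same in sown_row_2
- dibber: turned wooden dibber, 204 mm long, 70 g, loose, lying along the unsown row on the plug tops. Origin: middle of its length, at its underside; y axis along it towards the thin point. Its fat end (y = -92 to -42 mm, 24 mm wide, top 32 mm above the origin) points away from the labels; grip it there across x at y = -52 mm, near its centre of mass
- seeder: needle seeder, 0.18 to 0.35 kg, loose: upright grey handle (30 mm in x, 46 in y, z = 55 to 137 mm) on a square aluminium manifold (204 mm along y, z = 34 to 50 mm) with five needles below, 40 mm apart along y. Origin: tip of the middle needle, below the handle's middle; z up. Grip across x near z = 110 mm. The same either way round; may be held over the row either way round
- tip_1 (a point): lowest point of the needle at the -y end of the seeder, y = -80 mm
- tip_5 (a point): lowest point of the needle at the +y end of the seeder, y = +80 mm
- seeder_rest: grey sheet-metal rest, base 80 x 214 mm, fixed: two uprights at y = +-92 mm, each with a 20 mm slot open at the top (floor 50 mm, prong tops 68 mm above the bench) in which the manifold lies; lift the seeder straight up 25 mm or more to free it. At the start its needle tips are 16 mm above the bench. Origin: centre of its underside; the seeder's axes lie along its own
- jar: amber jar with black screw lid, 64 mm across, 94 mm high, standing between rest and tray; origin at the centre of its underside
- pot_a: small square black pot, 65 mm, standing between rest and tray; origin at the centre of its underside
- pot_b: small square terracotta pot, 65 mm, farther back; origin at the centre of its underside
- packet: seed packet, 118 x 82 x 11 mm, lying near the front edge of the bench (the bench top begins at x = 0.29 m); origin at the centre of its underside

How it is judged:
By the outcome, as a careful person would: the job done as asked, in the order asked, and still so for the second after the job is handed in, while the arm keeps its last pose, push and grip.
It also fails if it takes over 61 s, if anything falls off the work surface, if the arm or the gripper's body presses on something with over 40 N, if the wrist force passes 120 N, or if a joint passes its speed limit or range.

## Working session

There is one attempt and no reset: what is moved stays moved. The work goes in short steps, Python scripts to look and compute and a shell command to move; the robot and the scene stay as the last step left them, time stands still between calls to the robot, and variables do not carry over. Pictures are saved under pics/ and viewed, at most 10 in all, crops included, and the job is handed in when it is done.

```bash
ls; mkdir -p pics; python3 - <<'E'
from workcell import bot
import cv2
s=bot.read_state(); print(s['time'],s['q'],s['tool_pos'],s['tcp_rot'],bot.hold_point_z)
for n in ("top","side"):
    i=bot.camera_info(n); print(n,i)
    cv2.imwrite(f"pics/{n}0.png",bot.read_camera(n)[:,:,::-1])
E
```

```text
jog.py
pics
workcell.py
0.0 [-1.23087005e+00  2.64742929e-01  1.60536495e+00 -2.85441088e-05
  1.27372830e+00 -3.69282747e-02] [ 0.24812444 -0.6269497   0.22997382] [-3.08380956e+00 -5.88063307e-01  5.73823693e-04] 0.0187
top {'intrinsics': array([[478.05581761,   0.        , 315.85347347],
       [  0.        , 478.05581761, 236.61707069],
       [  0.        ,   0.        ,   1.        ]]), 'k1': -0.11724886538554644, 'extrinsics': array([[-0.01241509, -0.99240011,  0.12242505,  0.42196005],
       [-0.9998573 ,  0.0137236 ,  0.00985079,  0.03760736],
       [-0.01145604, -0.12228528, -0.99242887,  0.96394773],
       [ 0.        ,  0.        ,  0.        ,  1.        ]])}
side {'intrinsics': array([[475.33604637,   0.        , 316.62194106],
       [  0.        , 475.33604637, 243.65095617],
       [  0.        ,   0.        ,   1.        ]]), 'k1': 0.021886051770937075, 'extrinsics': array([[-0.98730694, -0.0880022 ,  0.13221431,  0.4087496 ],
       [-0.15779235,  0.44878012, -0.87960104,  0.94845226],
       [ 0.01807167, -0.88929861, -0.4569698 ,  0.5365468 ],
       [ 0.        ,  0.        ,  0.        ,  1.        ]])}
```

View pics/top0.png

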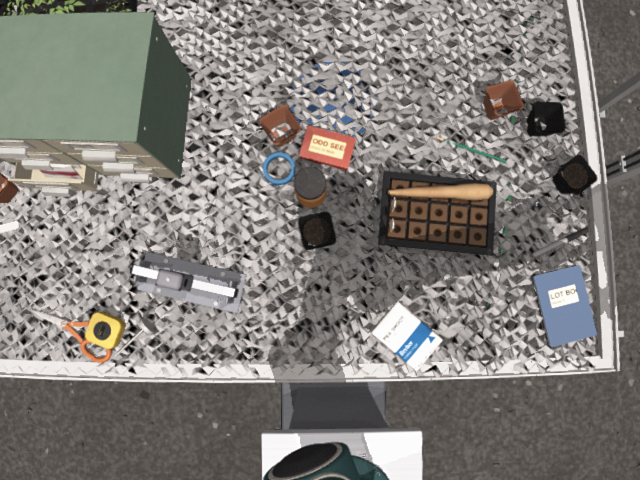

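View pics/side0.png

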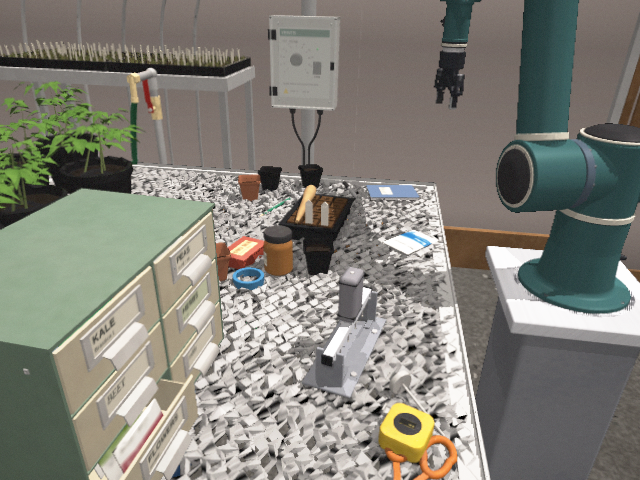

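```bash
cat > h.py <<'E'
import numpy as np, cv2
from workcell import bot
def cam(n):
    i=bot.camera_info(n); K=i['intrinsics']; E=i['extrinsics']; return K,i['k1'],E
def proj(n,P):
    K,k,E=cam(n); R=E[:3,:3]; c=(np.atleast_2d(P)-E[:3,3])@R
    s=c[:,:2]/c[:,2:]; s=s*(1+k*(s**2).sum(1,keepdims=True)); return s*K[0,0]+K[:2,2]
def ray(n,uv):
    K,k,E=cam(n)
    s=cv2.undistortPoints(np.array([[uv]],float),K,np.array([k,0,0,0.]))[0,0]
    return E[:3,3],E[:3,:3]@np.array([*s,1])
def atz(n,uv,z):
    o,d=ray(n,uv); return o+d*(z-o[2])/d[2]
def tri(uvt,uvs):
    A=[];b=[]
    for n,uv in (("top",uvt),("side",uvs)):
        o,d=ray(n,uv); d/=np.linalg.norm(d); M=np.eye(3)-np.outer(d,d); A.append(M);b.append(M@o)
    return np.linalg.lstsq(np.vstack(A),np.hstack(b),rcond=None)[0]
def crop(im,x0,y0,x1,y1,f,t=10):
    c=cv2.resize(im[y0:y1,x0:x1],None,fx=f,fy=f,interpolation=cv2.INTER_CUBIC)
    for x in range((x0//t+1)*t,x1,t):
        cv2.line(c,((x-x0)*f,0),((x-x0)*f,5),(0,255,255),1); cv2.putText(c,str(x),((x-x0)*f-8,15),0,.32,(0,255,0),1)
    for y in range((y0//t+1)*t,y1,t):
        cv2.line(c,(0,(y-y0)*f),(5,(y-y0)*f),(0,255,255),1); cv2.putText(c,str(y),(6,(y-y0)*f+4),0,.32,(0,255,0),1)
    return c
E
python3 - <<'E'
from h import *
t=cv2.imread('pics/top0.png'); s=cv2.imread('pics/side0.png')
cv2.imwrite('pics/a.png',crop(t,370,162,503,262,6))
B=np.zeros((600,800,3),np.uint8)
def put(c,x,y): B[y:y+c.shape[0],x:x+c.shape[1]]=c[:600-y,:800-x]
put(crop(t,125,243,250,318,4),0,0); put(crop(s,274,178,364,248,4),0,302); put(crop(s,300,260,390,400,4),440,35); 
cv2.imwrite('pics/b.png',B)
E
```

```text
(no output)
```

View pics/a.png

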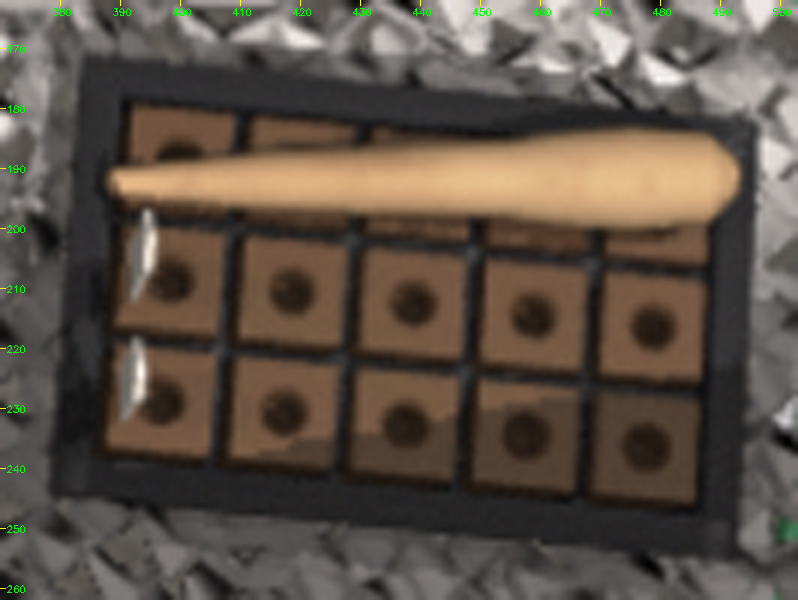

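View pics/b.png

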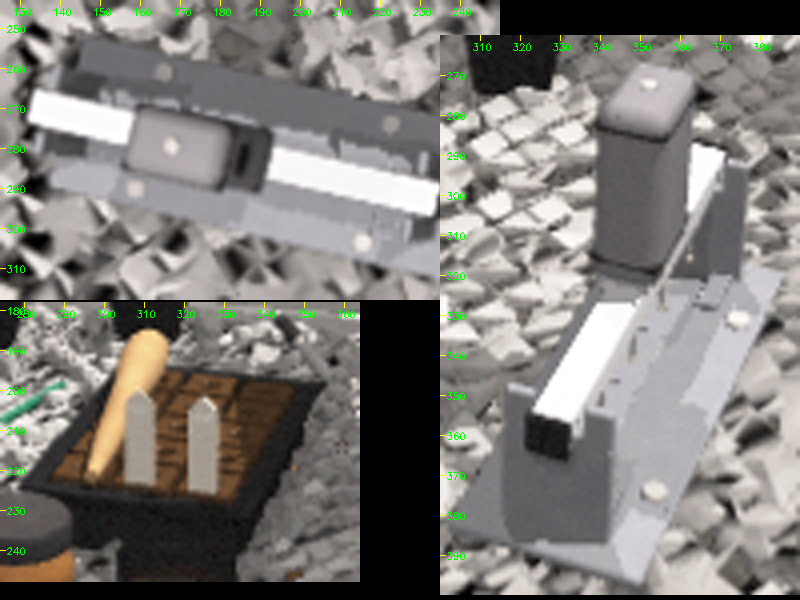

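```bash
cat > m.py <<'E'
from h import *
from scipy.optimize import least_squares
A=lambda L:np.array(L,float)/6+[370,162]
S=lambda L:(np.array(L,float)-[0,302])/4+[274,178]
Q=lambda L:(np.array(L,float)-[440,35])/4+[300,260]
T=lambda L:np.array(L,float)/4+[125,243]
def fit(obs,x0,name):
    def W(p,P):
        c,s=np.cos(p[3]),np.sin(p[3]); return P@np.array([[c,s,0],[-s,c,0],[0,0,1]])+p[:3]
    f=lambda p:np.concatenate([(proj(n,W(p,P))-uv).ravel() for n,P,uv in obs])
    r=least_squares(f,x0,loss='soft_l1'); print(name,r.x.round(4)); 
    for n,P,uv in obs: print(n,(proj(n,W(r.x,P))-uv).round(1).tolist())
    return r.x,lambda P:W(r.x,np.atleast_2d(P))
ys=[.08,.04,0,-.04,-.08]
mid=np.array([[0,y,.045] for y in ys]); low=mid-[.04,0,0]
rim=np.array([[.074,.111,.043],[.074,-.111,.043],[-.074,-.111,.043],[-.074,.111,.043]])
lab=np.array([[0,.092,.109],[-.04,.092,.109]])
tray=[("top",mid,A([(170,280),(292,291),(413,303),(533,315),(653,327)])),("top",low,A([(162,402),(284,412),(405,425),(526,436),(646,446)])),
("top",rim,A([(83,57),(757,123),(738,557),(50,493)])),("side",lab,S([(140,390),(205,398)])),("side",rim[[0,2,3]],S([(22,490),(325,382),(238,505)]))]
pt,Wt=fit(tray,[.5,-.25,0,0],'tray')
print('holes',Wt([[.04,-.08,.045],[.04,.08,.045]]).round(4))
sd=[("top",np.array([[0,0,.137],[0,.102,.05],[0,-.102,.05]]),np.vstack([T([(170,146),(30,106)]),[[234.2,292.5]]])),
("side",np.array([[0,0,.137],[0,.102,.05],[0,-.102,.05]]),Q([(648,85),(553,415),(711,148)]))]
ps,Ws=fit(sd,[.4,.3,.016,0],'seeder')
print('dib tip',tri(A((107,181)),S((95,480))),'fat',tri(A((740,180)),S((152,330))))
for uv in [(640,130),(640,227),(560,222),(560,138),(640,178),(740,180),(107,181)]: print(uv,atz('top',A(uv),.06).round(4))
for n,uv,z in [('jar lid',(311,181),.094),('potA',(317,231),.06),('potB',(280,126),.06)]: print(n,atz('top',uv,z).round(3))
E
python3 m.py
```

```text
tray [ 0.5794 -0.1951 -0.0013 -0.1063]
top [[0.1, 0.2], [-0.0, 0.3], [-0.0, 0.2], [-0.0, 0.1], [-0.1, 0.0]]
top [[-0.1, 0.1], [-0.0, 0.3], [0.1, -0.0], [0.1, 0.0], [0.0, 0.3]]
top [[1.4, -0.4], [-1.1, -0.7], [-1.1, 0.5], [1.3, 0.8]]
side [[-0.6, -0.6], [-0.8, -0.7]]
side [[-2.3, -1.4], [-1.7, 0.5], [2.0, 2.6]]
holes [[ 0.6107 -0.2789  0.0437]
 [ 0.6277 -0.1198  0.0437]]
seeder [ 0.4494  0.3003  0.0171 -0.2261]
top [[0.4, 1.1], [-0.4, 0.8], [0.1, 1.3]]
side [[-0.4, 0.1], [-1.3, 0.3], [-1.2, -0.9]]
dib tip [ 0.61703939 -0.09541288  0.04847379] fat [ 0.61299779 -0.29637828  0.07326814]
(640, 130) [ 0.6334 -0.2689  0.06  ]
(640, 227) [ 0.6012 -0.2669  0.06  ]
(560, 222) [ 0.6031 -0.2406  0.06  ]
(560, 138) [ 0.6309 -0.2422  0.06  ]
(640, 178) [ 0.6174 -0.2679  0.06  ]
(740, 180) [ 0.6165 -0.3013  0.06  ]
(107, 181) [ 0.618  -0.0935  0.06  ]
jar lid [0.634 0.054 0.094]
potA [0.544 0.044 0.06 ]
potB [0.755 0.115 0.06 ]
```

```bash
python3 - <<'E'
from h import *
t=cv2.imread('pics/top0.png')
cv2.imwrite('pics/c.png',crop(t,300,50,560,160,3))
for uv in [(448,105),(448,110),(372,105),(473,105),(483,100),(483,118),(375,100),(500,288),(425,288)]: print(uv,atz('top',uv,0.0).round(3))
E
```

```text
(448, 105) [ 0.82  -0.239  0.   ]
(448, 110) [ 0.809 -0.238  0.   ]
(372, 105) [ 0.821 -0.076  0.   ]
(473, 105) [ 0.821 -0.293  0.   ]
(483, 100) [ 0.832 -0.316  0.   ]
(483, 118) [ 0.791 -0.313  0.   ]
(375, 100) [ 0.832 -0.082  0.   ]
(500, 288) [ 0.43  -0.326  0.   ]
(425, 288) [ 0.434 -0.171  0.   ]
```

View pics/c.png

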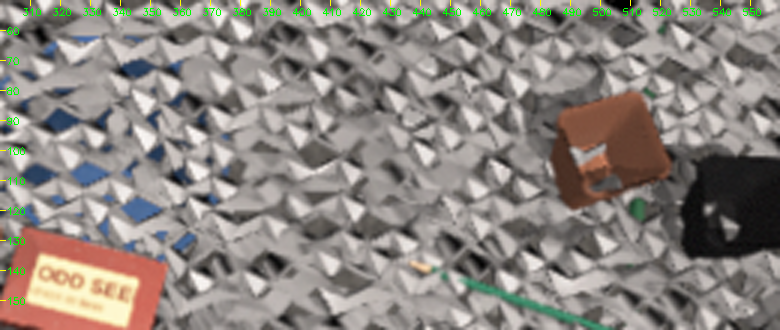

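```bash
cat > go.py <<'E'
import sys,numpy as np
from workcell import bot
from scipy.spatial.transform import Rotation as R
# go.py x y z phi : remaining displacement in tool axes (before any further turn) and turn
s=bot.read_state(); r=R.from_rotvec(s['tcp_rot']).as_matrix(); p=np.array(s['tool_pos'])
phi=np.arctan2(r[1,0],r[0,0]); a=[float(v) for v in sys.argv[1:]]
print('t',round(s['time'],2),'pos',p.round(4),'phi',phi.round(4),'tilt',r[2].round(4),'F',np.round(s['wrist_force'],2),'grip',s['grip_force'],s['width'])
if a:
    d=np.array(a[:3])-p; print('tool d',(r.T@d).round(4),'turn',round(-(a[3]-phi),4))
    c=np.cos(a[3]);q=np.sin(a[3]); F=np.array([[c,q,0],[q,-c,0],[0,0,-1.]]); print('after turn',(F.T@d).round(4))
E
echo '[0, 0, 0, -0.18, 0, 0, 0, -0.18, 0, 0, 0, -0.18, 0, 0, 0, -0.18, 0, 0, 0, -0.18]' | python3 jog.py 1.0
echo '[0, 0, 0, -0.14, 0, 0, 0, -0.14]' | python3 jog.py
python3 go.py .617 -.2495 .17 1.556
```

```text
time: 0.72
tool_pos: [0.2482, -0.6272, 0.2305]
tcp_rot: [-2.516, -1.879, -0.001]
wrist_force: [-0.4, 0.2, -0.5]
width: 0.996
grip_force: 0.0
time: 0.98
tool_pos: [0.2482, -0.6272, 0.2305]
tcp_rot: [-2.231, -2.21, -0.001]
wrist_force: [-0.4, 0.4, 0.7]
width: 0.997
grip_force: 0.0
t 0.97 pos [ 0.2482 -0.6272  0.2305] phi 1.5614 tilt [ 1.3e-03 -5.0e-04 -1.0e+00] F [-0.45  0.39  0.75] grip 0.0 0.9974005026173361
tool d [0.3811 0.3653 0.0608] turn 0.0054
after turn [0.3831 0.3632 0.0605]
```

Units first: shifts go in shares of 62.5 mm. So 0.006 m is 0.096, 0.038 m is 0.608.

```bash

echo '[0.608, 0.584, 0.096, 0, 0.608, 0.584, 0.096, 0, 0.608, 0.584, 0.096, 0, 0.608, 0.584, 0.096, 0, 0.608, 0.584, 0.096, 0]' | python3 jog.py >/dev/null
echo '[0.608, 0.584, 0.096, 0, 0.608, 0.584, 0.096, 0, 0.608, 0.584, 0.096, 0, 0.608, 0.584, 0.096, 0, 0.608, 0.584, 0.096, 0]' | python3 jog.py >/dev/null
python3 go.py .617 -.2495 .049 1.556
python3 - <<'E'
from h import *
t=bot.read_camera('top')[:,:,::-1]; s=bot.read_camera('side')[:,:,::-1]
cv2.imwrite('pics/t1.png',t);cv2.imwrite('pics/s1.png',s)
B=np.zeros((560,800,3),np.uint8); a=crop(t,370,130,503,262,3); b=crop(s,270,140,370,240,4); B[:a.shape[0],:a.shape[1]]=a; B[:400,400:800]=b
cv2.imwrite('pics/d.png',B)
E
```

```text
t 2.23 pos [ 0.6194 -0.2513  0.1705] phi 1.5568 tilt [ 2.e-04 -8.e-04 -1.e+00] F [0.29 0.39 0.29] grip 0.0 1.0022940117094938
tool d [ 0.0017 -0.0023  0.1215] turn 0.0008
after turn [ 0.0018 -0.0024  0.1215]
```

View pics/d.png

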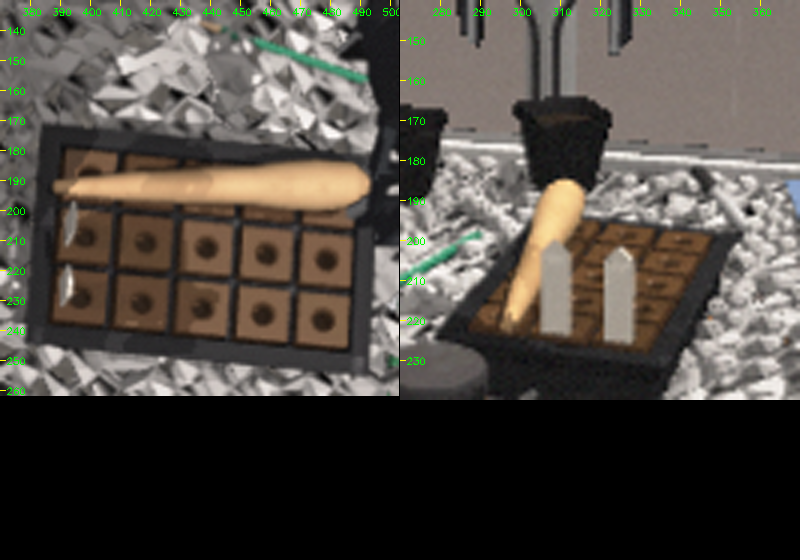

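```bash
python3 - <<'E'
from h import *
s=bot.read_state(); p=np.array(s['tool_pos']); print(s['q'])
print(proj('top',p),proj('side',p))
t=cv2.imread('pics/t1.png'); u=proj('top',p)[0]; cv2.circle(t,(int(u[0]),int(u[1])),3,(0,0,255),1)
s=cv2.imread('pics/s1.png'); u=proj('side',p)[0]; cv2.circle(s,(int(u[0]),int(u[1])),3,(0,0,255),1)
cv2.imwrite('pics/e.png',np.hstack([cv2.resize(t,(400,300),interpolation=cv2.INTER_AREA),cv2.resize(s,(400,300),interpolation=cv2.INTER_AREA)]))
E
```

```text
[-0.41857803  0.29527237  1.68042944  0.0022623   1.1674584  -0.41018401]
[[485.49339523 176.0853983 ]] [[306.18467304 156.23072304]]
```

View pics/e.png

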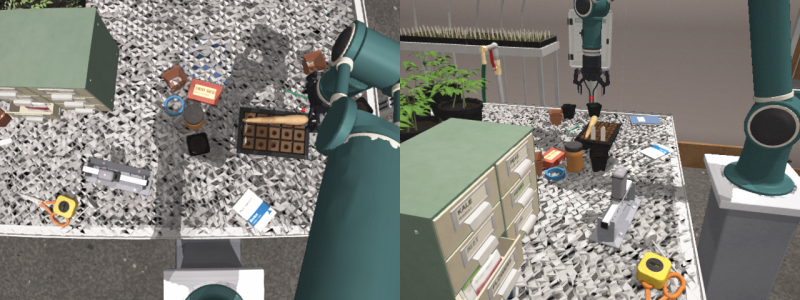

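```bash

echo '[0.032, -0.0384, 0.648, 0, 0, 0, 0.648, 0, 0, 0, 0.64, 0, 0, 0, 0, 0]' | python3 jog.py
echo '[0, 0, 0, 0, 0, 0, 0, 0, 0, 0, 0, 0, 0, 0, 0, 0]' | python3 jog.py 0.0 50; python3 go.py .617 -.2495 .049 1.556
```

```text
time: 2.82
tool_pos: [0.6119, -0.2495, 0.0456]
tcp_rot: [-2.231, -2.199, 0.006]
wrist_force: [0.1, 1.1, -0.1]
width: 0.999
grip_force: 0.0
time: 3.32
tool_pos: [0.6175, -0.2513, 0.0521]
tcp_rot: [2.235, 2.204, 0.002]
wrist_force: [1.6, -0.6, 9.2]
width: 0.262
grip_force: 51.6
t 3.33 pos [ 0.6175 -0.2513  0.0521] phi 1.5569 tilt [-0.0013  0.0029 -1.    ] F [ 1.62 -0.56  9.17] grip 51.632444858551025 0.26228871821853433
tool d [ 0.0018 -0.0005  0.0031] turn 0.0009
after turn [ 0.0018 -0.0005  0.0031]
```

```bash

echo '[0, 0, -0.32, 0, 0, 0, -0.64, 0, 0, 0, -0.64, 0, 0, 0, 0, 0]' | python3 jog.py
python3 go.py .81 -.22 .12 1.5708
python3 - <<'E'
from h import *
t=bot.read_camera('top')[:,:,::-1]; s=bot.read_camera('side')[:,:,::-1]
cv2.imwrite('pics/t2.png',t);cv2.imwrite('pics/s2.png',s)
cv2.imwrite('pics/f.png',np.hstack([crop(t,370,100,503,250,3),crop(s,260,110,360,260,3)]))
E
```

```text
time: 3.82
tool_pos: [0.6195, -0.2521, 0.1566]
tcp_rot: [2.23, 2.199, 0.006]
wrist_force: [0.8, -0.6, 0.4]
width: 0.257
grip_force: 50.2
t 3.83 pos [ 0.6195 -0.2521  0.1566] phi 1.5569 tilt [-0.0039  0.0092 -1.    ] F [ 0.83 -0.65  0.36] grip 50.195438861846924 0.25749073309863324
tool d [0.0349 0.1897 0.0382] turn -0.0139
after turn [0.0321 0.1905 0.0366]
```

View pics/f.png

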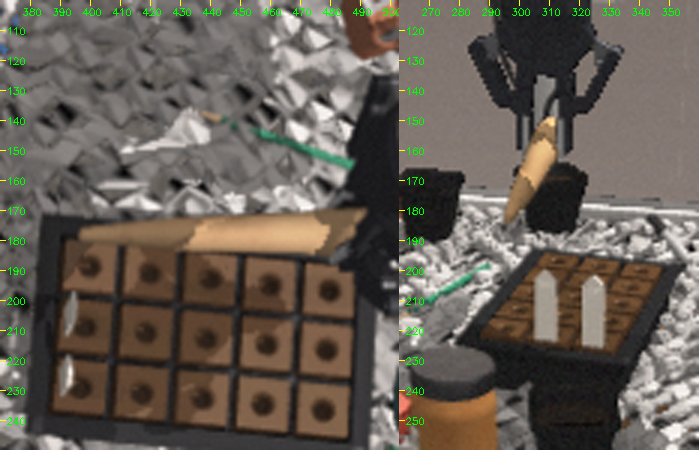

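```bash

echo '[0.136, 0.76, 0, 0, 0.136, 0.76, 0, 0, 0.136, 0.76, 0, 0, 0.136, 0.76, 0, 0, 0, 0, 0, 0]' | python3 jog.py
echo '[0, 0, 0.72, 0, 0, 0, 0.72, 0, 0, 0, 0.64, 0, 0, 0, 0, 0]' | python3 jog.py
python3 go.py .81 -.22 .007 1.5708
```

```text
time: 4.55
tool_pos: [0.8077, -0.2174, 0.1453]
tcp_rot: [-2.231, -2.205, 0.003]
wrist_force: [-0.2, 0.7, -0.5]
width: 0.256
grip_force: 50.2
time: 5.05
tool_pos: [0.8002, -0.2182, 0.0126]
tcp_rot: [-2.229, -2.197, 0.011]
wrist_force: [-0.6, 0.1, -1.3]
width: 0.255
grip_force: 50.2
t 5.05 pos [ 0.8002 -0.2182  0.0126] phi 1.5563 tilt [ 0.0037 -0.0135 -0.9999] F [-0.58  0.15 -1.34] grip 50.18141269683838 0.2546651225715609
tool d [-0.0017  0.0099  0.0054] turn -0.0145
after turn [-0.0018  0.0098  0.0056]
```

```bash

echo '[0, 0, 0.048, 0, 0, 0, 0.032, 0, 0, 0, 0, 0]' | python3 jog.py; python3 go.py
```

```text
time: 5.42
tool_pos: [0.808, -0.2199, 0.0178]
tcp_rot: [2.235, 2.204, 0.002]
wrist_force: [0.5, 0.1, -1.4]
width: 0.256
grip_force: 50.2
t 5.42 pos [ 0.808  -0.2199  0.0178] phi 1.5568 tilt [-0.001   0.0032 -1.    ] F [ 0.48  0.13 -1.41] grip 50.179206132888794 0.25640056137971184
```

```bash

echo '[0, 0, 0.064, 0, 0, 0, 0.048, 0, 0, 0, 0, 0]' | python3 jog.py; python3 go.py;echo '[0, 0, 0.032, 0, 0, 0, 0, 0]' | python3 jog.py;python3 go.py
```

```text
time: 5.8
tool_pos: [0.8062, -0.2193, 0.0075]
tcp_rot: [-2.236, -2.205, 0.001]
wrist_force: [-0.0, 0.6, -0.8]
width: 0.256
grip_force: 50.2
t 5.8 pos [ 0.8062 -0.2193  0.0075] phi 1.5568 tilt [ 3.0e-04 -1.2e-03 -1.0e+00] F [-0.01  0.63 -0.79] grip 50.18125534057617 0.2564951981613352
time: 6.05
tool_pos: [0.8067, -0.2193, 0.0072]
tcp_rot: [-2.237, -2.206, 0.0]
wrist_force: [-3.9, 1.7, 4.3]
width: 0.257
grip_force: 50.7
t 6.05 pos [ 0.8067 -0.2193  0.0072] phi 1.5568 tilt [ 1.e-04 -2.e-04 -1.e+00] F [-3.88  1.66  4.27] grip 50.748236775398254 0.2565799225237526
```

Contact (about 4 N). Release, retreat, and look.

```bash

echo '[0, 0, 0, 0, 0, 0, 0, 0, 0, 0, 0, 0]' | python3 jog.py 0.6; echo '[0, 0, -0.48, 0, 0, 0, -0.8, 0, 0, 0, -0.96, 0, 0, 0, -0.96, 0, 0, -0.8, -0.48, 0]' | python3 jog.py
echo '[0, -0.96, 0, 0, 0, -0.96, 0, 0, 0, 0, 0, 0]' | python3 jog.py 1.0
python3 go.py .4494 .3003 .25 1.345
python3 - <<'E'
from h import *
t=bot.read_camera('top')[:,:,::-1]; s=bot.read_camera('side')[:,:,::-1]
cv2.imwrite('pics/t3.png',t);cv2.imwrite('pics/s3.png',s)
a=crop(t,360,60,510,260,3);b=crop(s,230,120,380,260,3)
B=np.zeros((600,900,3),np.uint8);B[:600,:450]=a;B[:420,450:]=b
cv2.imwrite('pics/g.png',B[:,:800])
E
```

```text
time: 6.42
tool_pos: [0.8067, -0.2194, 0.0059]
tcp_rot: [-2.237, -2.206, 0.0]
wrist_force: [-0.7, 0.3, -0.9]
width: 0.597
grip_force: 0.0
time: 7.05
tool_pos: [0.7604, -0.2191, 0.2411]
tcp_rot: [2.23, 2.202, 0.007]
wrist_force: [-0.1, -0.6, 0.2]
width: 0.603
grip_force: 0.0
time: 7.42
tool_pos: [0.6309, -0.2162, 0.2342]
tcp_rot: [-2.235, -2.2, 0.005]
wrist_force: [0.6, 0.5, -0.4]
width: 1.0
grip_force: 0.0
t 7.42 pos [ 0.6309 -0.2162  0.2342] phi 1.5553 tilt [ 0.0018 -0.0061 -1.    ] F [ 0.57  0.49 -0.42] grip 0.0 1.000085218497757
tool d [ 0.5136 -0.1895 -0.0137] turn 0.2103
after turn [ 0.4627 -0.2925 -0.0158]
```

View pics/g.png

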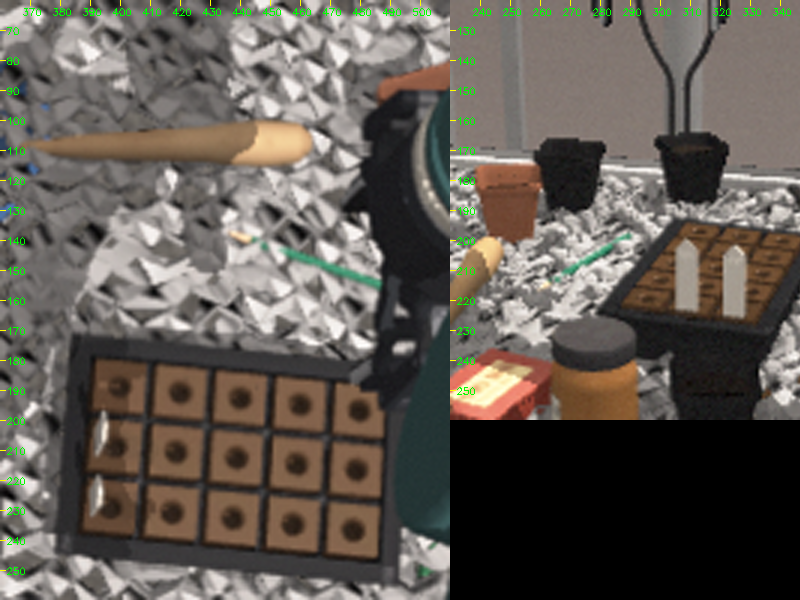

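```bash

echo '[0, 0, 0, 0.105, 0, 0, 0, 0.105, 0.64, -0.4, -0.064, 0, 0.672, -0.424, -0.064, 0, 0.672, -0.424, -0.064, 0]' | python3 jog.py >/dev/null
echo '[0.672, -0.424, -0.064, 0, 0.672, -0.424, 0, 0, 0.672, -0.424, 0, 0, 0.672, -0.424, 0, 0, 0.672, -0.424, 0, 0]' | python3 jog.py >/dev/null
echo '[0.672, -0.424, 0, 0, 0.672, -0.424, 0, 0, 0.672, -0.424, 0, 0, 0, 0, 0, 0, 0, 0, 0, 0]' | python3 jog.py 
python3 go.py .4494 .3003 .25 1.345
python3 - <<'E'
from h import *
cv2.imwrite('pics/t4.png',bot.read_camera('top')[:,:,::-1]);cv2.imwrite('pics/s4.png',bot.read_camera('side')[:,:,::-1])
E
python3 - <<'E'
# refine row holes from t3 (dark blob centroids)
import sys; sys.argv=['m']
import io,contextlib
with contextlib.redirect_stdout(io.StringIO()):
    from m import *
t=cv2.cvtColor(cv2.imread('pics/t3.png'),cv2.COLOR_BGR2GRAY).astype(float)
top=np.array([[.04,y,.045] for y in ys])
P=proj('top',Wt(top)); O=[]
for u in P:
    c=u.copy()
    for _ in range(5):
        X,Y=np.meshgrid(np.arange(int(c[0])-6,int(c[0])+8),np.arange(int(c[1])-6,int(c[1])+8)); d=np.hypot(X-c[0],Y-c[1])<5.5
        w=np.clip(np.median(t[Y,X][d])-t[Y,X],0,None)*d; c=np.array([(w*X).sum(),(w*Y).sum()])/w.sum()
    O.append(c)
O=np.array(O); print((O-P).round(2)); print(np.array([atz('top',o,.045) for o in O]).round(4)); print(Wt(top).round(4))
# seeder manifold: white stripe in t0
h=cv2.imread('pics/top0.png')[243:318,125:250]; m=(h.min(2)>235).astype(np.uint8)
n,l,st,ce=cv2.connectedComponentsWithStats(m)
for k in range(1,n):
    if st[k,4]>60: yy,xx=np.where(l==k); r=cv2.minAreaRect(np.stack([xx+125,yy+243],1).astype(np.float32)); print(st[k],cv2.boxPoints(r).round(1).tolist())
E
```

```text
time: 9.4
tool_pos: [0.4574, 0.2968, 0.2529]
tcp_rot: [2.454, 1.96, 0.002]
wrist_force: [-0.8, -0.4, 0.5]
width: 1.005
grip_force: 0.0
t 9.4 pos [0.4574 0.2968 0.2529] phi 1.3481 tilt [ 4.0e-04  1.3e-03 -1.0e+00] F [-0.76 -0.38  0.46] grip 0.0 1.0048767193521593
tool d [ 0.0017 -0.0086  0.0029] turn 0.0031
after turn [ 0.0017 -0.0086  0.0029]
[[-0.09 -0.2 ]
 [-0.22 -0.31]
 [-0.1  -0.33]
 [-0.1  -0.18]
 [-0.34 -0.15]]
[[ 0.6278 -0.1194  0.045 ]
 [ 0.6238 -0.1588  0.045 ]
 [ 0.6196 -0.1988  0.045 ]
 [ 0.615  -0.2385  0.045 ]
 [ 0.6107 -0.2777  0.045 ]]
[[ 0.6277 -0.1198  0.0437]
 [ 0.6234 -0.1595  0.0437]
 [ 0.6192 -0.1993  0.0437]
 [ 0.615  -0.2391  0.0437]
 [ 0.6107 -0.2789  0.0437]]
[  8  23  25  13 179] [[132.10000610351562, 272.5], [133.89999389648438, 265.5], [157.39999389648438, 271.3999938964844], [155.60000610351562, 278.3999938964844]]
[ 68  37  42  17 320] [[192.10000610351562, 287.20001220703125], [193.6999969482422, 279.70001220703125], [234.3000030517578, 288.70001220703125], [232.60000610351562, 296.20001220703125]]
```

```bash
python3 - <<'E'
from h import *
a=atz('top',(133,269),.066);b=atz('top',(233.7,292.7),.066);print(a,b,(a+b)/2,np.arctan2(-(a-b)[0],(a-b)[1]),np.linalg.norm(a-b))
print('dot',atz('top',(167.5,279.5),.153),'side',atz('side',(352,272.5),.153), tri((167.5,279.5),(352,272.5)))
a=atz('side',(328.25,355),.066);b=atz('side',(367.75,288.25),.066);print(a,b,(a+b)/2,np.arctan2(-(a-b)[0],(a-b)[1]))
E
```

```text
[0.47493308 0.39843438 0.066     ] [0.42870345 0.20218941 0.066     ] [0.45181826 0.3003119  0.066     ] -0.23135304166113632 0.2016166350153927
dot [0.45129751 0.30144361 0.153     ] side [0.44894657 0.29806923 0.153     ] [0.45000648 0.30084045 0.15466767]
[0.47070211 0.397292   0.066     ] [0.42431571 0.20170329 0.066     ] [0.44750891 0.29949764 0.066     ] -0.23286078646370073
```

```bash

echo '[0.0288, -0.128, 0.48, 0.008, 0, 0, 0.48, 0, 0, 0, 0, 0]' | python3 jog.py; python3 go.py .450 .3003 .107 1.340
```

```text
time: 9.88
tool_pos: [0.4476, 0.2972, 0.1897]
tcp_rot: [-2.465, -1.947, 0.009]
wrist_force: [-0.0, -0.7, -1.5]
width: 0.997
grip_force: 0.0
t 9.88 pos [0.4476 0.2972 0.1897] phi 1.3369 tilt [-0.0041 -0.004  -1.    ] F [-0.02 -0.66 -1.49] grip 0.0 0.9974113812742956
tool d [0.0039 0.002  0.0826] turn -0.0031
after turn [0.0035 0.0017 0.0827]
```

```bash

echo '[0, 0, 0, 0, 0, 0, 0, 0, 0, 0, 0, 0]' | python3 jog.py>/dev/null;python3 go.py .450 .3003 .107 1.340; echo '[0, 0, 0.48, 0, 0, 0, 0.48, 0, 0, 0, 0.32, 0, 0, 0, 0, 0, 0, 0, 0, 0]' | python3 jog.py>/dev/null;python3 go.py .450 .3003 .107 1.340;echo '[0, 0, 0, 0, 0, 0, 0, 0]' | python3 jog.py>/dev/null;python3 go.py .450 .3003 .107 1.340
```

```text
t 10.25 pos [0.4496 0.2997 0.1937] phi 1.3385 tilt [ 0.0016  0.0016 -1.    ] F [ 0.05  0.78 -0.28] grip 0.0 0.9972544736551879
tool d [0.0005 0.0001 0.0867] turn -0.0015
after turn [0.0006 0.0003 0.0867]
t 10.88 pos [0.4495 0.2999 0.1135] phi 1.3389 tilt [ 0.0012  0.0013 -1.    ] F [0.64 0.45 0.55] grip 0.0 1.0016024789912235
tool d [0.0005 0.0004 0.0065] turn -0.0011
after turn [0.0005 0.0004 0.0065]
t 11.12 pos [0.4495 0.2999 0.1134] phi 1.3388 tilt [ 0.0014  0.0014 -1.    ] F [-0.23  0.77 -0.78] grip 0.0 0.9979422736985818
tool d [0.0005 0.0004 0.0064] turn -0.0012
after turn [0.0006 0.0004 0.0064]
```

```bash

echo '[0, 0, 0.048, 0, 0, 0, 0.048, 0, 0, 0, 0, 0]' | python3 jog.py>/dev/null; echo '[0, 0, 0, 0, 0, 0, 0, 0, 0, 0, 0, 0, 0, 0, 0, 0, 0, 0, 0, 0]' | python3 jog.py 0.0 70 >/dev/null; python3 go.py; echo '[0, 0, -0.08, 0, 0, 0, -0.16, 0, 0, 0, -0.16, 0, 0, 0, -0.24, 0, 0, 0, -0.32, 0]' | python3 jog.py >/dev/null; echo '[0, 0, -0.32, 0, 0, 0, -0.32, 0, 0, 0, -0.32, 0, 0, 0, 0, 0, 0, 0, 0, 0]' | python3 jog.py >/dev/null; python3 go.py
python3 - <<'E'
from h import *
cv2.imwrite('pics/t5.png',bot.read_camera('top')[:,:,::-1]);cv2.imwrite('pics/s5.png',bot.read_camera('side')[:,:,::-1])
E
```

```text
t 12.12 pos [0.4493 0.2995 0.1066] phi 1.3389 tilt [ 6.e-04  1.e-03 -1.e+00] F [ 0.59 -0.45  1.11] grip 68.83983492851257 0.3461360311421265
t 13.38 pos [0.4484 0.2992 0.2259] phi 1.3388 tilt [-5.e-04 -5.e-04 -1.e+00] F [ 0.18  0.64 -2.31] grip 68.94507050514221 0.34608063710584724
```

```bash

echo '[0, 0, -0.16, -0.03, 0, 0, -0.16, -0.03, 0, 0, -0.16, -0.035, 0, 0, 0, -0.03, 0, 0, 0, 0]' | python3 jog.py - 100 >/dev/null; python3 go.py .6192 -.199 .256 1.464
```

```text
t 14.1 pos [0.4487 0.2994 0.2563] phi 1.4642 tilt [ 1.e-04  1.e-04 -1.e+00] F [-0.    0.12 -2.94] grip 99.66944217681885 0.3417293702075915
tool d [-4.774e-01  2.225e-01  3.000e-04] turn 0.0002
after turn [-4.774e-01  2.226e-01  3.000e-04]
```

```bash

echo '[-0.16, 0.0752, 0, 0, -0.32, 0.1488, 0, 0, -0.4352, 0.2032, 0, 0, -0.4352, 0.2032, 0, 0, -0.4352, 0.2032, 0, 0]' | python3 jog.py >/dev/null
echo '[-0.4352, 0.2032, 0, 0, -0.4352, 0.2032, 0, 0, -0.4352, 0.2032, 0, 0, -0.4352, 0.2032, 0, 0, -0.4352, 0.2032, 0, 0]' | python3 jog.py >/dev/null
echo '[-0.4352, 0.2032, 0, 0, -0.4352, 0.2032, 0, 0, -0.4352, 0.2032, 0, 0, -0.4352, 0.2032, 0, 0, -0.4352, 0.2032, 0, 0]' | python3 jog.py >/dev/null
echo '[-0.4352, 0.2032, 0, 0, -0.4352, 0.2032, 0, 0, -0.32, 0.1488, 0, 0, -0.192, 0.0896, 0, 0, -0.1184, 0.0544, 0, 0]' | python3 jog.py >/dev/null
echo '[0, 0, 0, 0, 0, 0, 0, 0, 0, 0, 0, 0]' | python3 jog.py >/dev/null
python3 go.py .6192 -.199 .1455 1.464
python3 - <<'E'
from h import *
t=bot.read_camera('top')[:,:,::-1].copy();s=bot.read_camera('side')[:,:,::-1].copy()
cv2.imwrite('pics/t6.png',t);cv2.imwrite('pics/s6.png',s)
st=bot.read_state();p=np.array(st['tool_pos']);b=-.107;y=np.array([-np.sin(b),np.cos(b),0]);z=np.array([0,0,1])
tip=p-z*.0906
print({n:proj(n,[tip+z*.05+y*.102,tip+z*.05-y*.102]+[tip+y*k for k in(.08,.04,0,-.04,-.08)]).round(1).tolist() for n in('top','side')})
E
```

```text
t 16.98 pos [ 0.6192 -0.1983  0.2564] phi 1.4646 tilt [ 2.e-04 -0.e+00 -1.e+00] F [-0.16  0.07 -2.18] grip 99.6832001209259 0.3457760641623271
tool d [-0.0007  0.      0.1109] turn 0.0006
after turn [-0.0007  0.      0.1109]
{'top': [[403.0, 164.1], [526.0, 176.6], [410.8, 173.2], [433.8, 175.5], [456.7, 177.7], [479.4, 180.0], [501.9, 182.3]], 'side': [[290.8, 155.3], [314.4, 134.1], [293.8, 173.1], [298.7, 168.1], [303.4, 163.3], [307.8, 158.9], [311.9, 154.6]]}
```

```bash

echo '[0, 0, 0.16, 0, 0, 0, 0.32, 0, 0, 0, 0.4, 0, 0, 0, 0.32, 0, 0, 0, 0.16, 0]' | python3 jog.py >/dev/null
echo '[0, 0, 0.08, 0, 0, 0, 0, 0, 0, 0, 0, 0]' | python3 jog.py >/dev/null
python3 go.py .6192 -.199 .1455 1.464
python3 - <<'E'
from h import *
t=bot.read_camera('top')[:,:,::-1].copy();s=bot.read_camera('side')[:,:,::-1].copy()
cv2.imwrite('pics/t7.png',t);cv2.imwrite('pics/s7.png',s)
st=bot.read_state();p=np.array(st['tool_pos']);b=-.107;y=np.array([-np.sin(b),np.cos(b),0]);z=np.array([0,0,1])
tip=p-z*.0906
C={n:proj(n,[tip+z*.05+y*.102,tip+z*.05-y*.102]+[tip+y*k for k in(.08,.04,0,-.04,-.08)]) for n in('top','side')}
for n in C: print(n,C[n].round(1).tolist())
b=crop(s,264,120,364,240,5); a=crop(t,380,130,510,240,2)
for u in C['side']: cv2.circle(b,(int((u[0]-264)*5+2),int((u[1]-120)*5+2)),2,(0,0,255),-1)
for u in C['top']: cv2.circle(a,(int((u[0]-380)*2),int((u[1]-130)*2)),1,(0,0,255),-1)
B=np.zeros((600,800,3),np.uint8);B[:,:500]=b;B[:220,500:760]=a
B[230:590,500:800]=crop(t,385,150,485,270,3)
cv2.imwrite('pics/h.png',B)
E
```

```text
t 18.07 pos [ 0.6201 -0.1993  0.1674] phi 1.4638 tilt [-5.0e-04  1.9e-03 -1.0e+00] F [-0.74 -0.61 -1.99] grip 99.70274448394775 0.33698397221641385
tool d [ 0.0002 -0.0009  0.0219] turn -0.0002
after turn [ 0.0002 -0.0009  0.0219]
top [[395.1, 177.2], [506.1, 188.2], [402.6, 184.7], [423.4, 186.7], [444.2, 188.7], [464.7, 190.8], [485.2, 192.8]]
side [[290.9, 191.5], [313.7, 166.2], [293.7, 207.4], [298.5, 201.6], [303.0, 196.1], [307.3, 190.9], [311.3, 185.9]]
```

View pics/h.png

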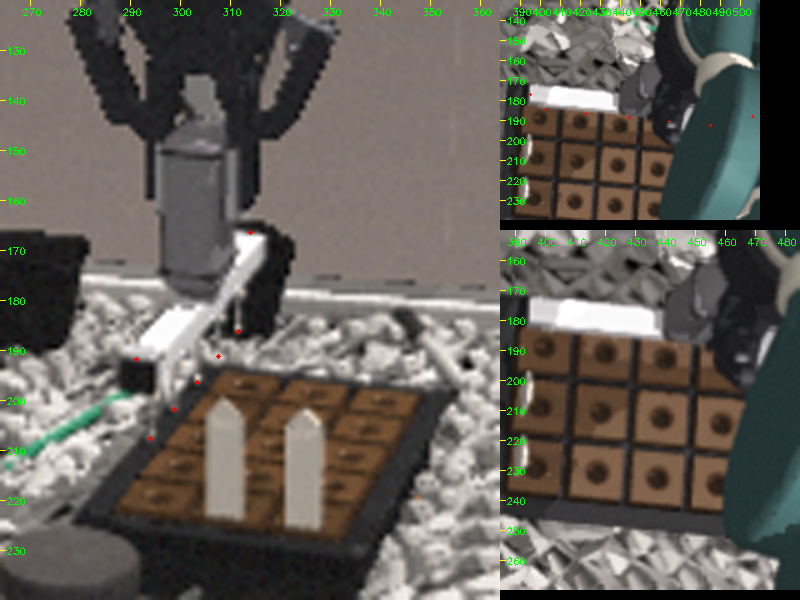

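```bash
python3 - <<'E'
from h import *
h=cv2.imread('pics/t7.png')[165:195,385:442].astype(int)
m=(h.min(2)>185)
m=cv2.morphologyEx(m.astype(np.uint8),cv2.MORPH_OPEN,np.ones((3,3)))
n,l,st,_=cv2.connectedComponentsWithStats(m); k=1+np.argmax(st[1:,4]); l=l==k; print(st[k])
cols=[c for c in range(57) if l[:,c].sum()>=4]; 
pts=[]
for c in cols[2:-6]:
    y=np.where(l[:,c])[0]; pts.append((c+385,y.mean()+165))
pts=np.array(pts); f=np.polyfit(pts[:,0],pts[:,1],1); print(f,cols[0]+385,'width',l[:,cols[10]].sum())
z=.1674-.0906+.05
for u in (395,430): print(atz('top',(u,np.polyval(f,u)),z).round(4))
p=np.array([.6201,-.1993,0]);b=-.107;y=np.array([-np.sin(b),np.cos(b),0])
for k in (.102,.035): print((p+y*k).round(4))
E
```

```text
[ 10   8  42  12 368]
[8.93048128e-02 1.41145989e+02] 395 width 9
[ 0.6323 -0.0978  0.1268]
[ 0.626  -0.161   0.1268]
[ 0.631  -0.0979  0.    ]
[ 0.6238 -0.1645  0.    ]
```

Units first: shifts go in shares of 62.5 mm. So 0.005 m is 0.08, 0.003 m is 0.048.

```bash

echo '[0, 0, 0, 0, 0, 0, 0, 0]' | python3 jog.py >/dev/null; python3 go.py .618 -.1994 .1455 1.464
echo '[0, -0.0208, 0.08, 0, 0, 0, 0.08, 0, 0, 0, 0.08, 0, 0, 0, 0.048, 0, 0, 0, 0, 0]' | python3 jog.py >/dev/null;echo '[0, 0, 0, 0, 0, 0, 0, 0, 0, 0, 0, 0]' | python3 jog.py >/dev/null;  python3 go.py .618 -.1994 .1455 1.464
```

```text
t 18.43 pos [ 0.6194 -0.1991  0.1666] phi 1.4638 tilt [-1.e-04  4.e-04 -1.e+00] F [ 0.1   0.48 -2.14] grip 99.70219373703003 0.33978769273198733
tool d [-0.0005 -0.0014  0.0211] turn -0.0002
after turn [-0.0005 -0.0014  0.0211]
t 19.43 pos [ 0.6182 -0.1989  0.1485] phi 1.4638 tilt [-1.e-04  4.e-04 -1.e+00] F [ 0.11  0.36 -2.02] grip 99.70167875289917 0.3391909841453037
tool d [-0.0005 -0.0001  0.003 ] turn -0.0002
after turn [-0.0005 -0.0001  0.003 ]
```

```bash

echo '[-0.0064, 0, 0.04, 0, 0, 0, 0, 0, 0, 0, 0, 0, 0, 0, 0, 0, 0, 0, 0, 0]' | python3 jog.py >/dev/null;echo '[0, 0, 0, 0, 0, 0, 0, 0, 0, 0, 0, 0]' | python3 jog.py >/dev/null;  python3 go.py .618 -.1994 .1455 1.464
python3 - <<'E'
from h import *
s=bot.read_camera('side')[:,:,::-1]; t=bot.read_camera('top')[:,:,::-1]
cv2.imwrite('pics/s8.png',s)
p=np.array(bot.read_state()['tool_pos']);b=-.107;y=np.array([-np.sin(b),np.cos(b),0])
# shift of dibber/manifold check: white stripe in top, near end
h=t[165:200,385:442]; m=cv2.morphologyEx((h.min(2)>185).astype(np.uint8),cv2.MORPH_OPEN,np.ones((3,3)))
n,l,st,_=cv2.connectedComponentsWithStats(m); k=1+np.argmax(st[1:,4]); l=l==k; c=np.array([(c+385,np.where(l[:,c])[0].mean()+165) for c in range(57) if l[:,c].sum()>=4])
f=np.polyfit(c[2:-6,0],c[2:-6,1],1)
print(c[0,0]); z=p[2]-.0406
q=[atz('top',(u,np.polyval(f,u)),z) for u in (c[0,0],425)]
for v in q: print(v.round(4),'row x there',round(.6195+.1078*(v[1]+.1988),4))
print(bot.read_state()['joint_vel'].round(4))
E
```

```text
t 20.43 pos [ 0.618  -0.1993  0.1458] phi 1.4638 tilt [-0. -0. -1.] F [-0.33 -0.1  -1.67] grip 99.70024466514587 0.3386049798408573
tool d [-0.0001  0.      0.0003] turn -0.0002
after turn [-0.0001  0.      0.0003]
393.0
[ 0.6304 -0.0973  0.1052] row x there 0.6304
[ 0.6241 -0.1564  0.1052] row x there 0.6241
[ 0.0006 -0.0007  0.0007 -0.0002  0.0005  0.0013]
```

```bash
python3 -c "
from workcell import bot
print(bot.finish_job())"
```

```text
the job is handed in; nothing more can be done
None
```

The dibber lies flat on the bench behind the tray, and at hand-in the seeder was held still over the unsown row. By the overhead camera it lined up with the planting holes to within about 1 mm. The tips were about 10 mm above the plugs, a height worked out from the lift since the tips were hard to see. The job is handed in, but no verdict was shown.

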